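Hook the temperature logger onto the tray's post and send the tray home

ROBOT

A 6-joint arm with a two-finger parallel gripper is mounted at the origin on the work surface. World frame = base frame: x ahead of the robot, y to its left, z up, the work surface at z = 0. Lengths are in m, angles in rad, forces in N, time in s.
With the tool pointing down it reaches from about 0.3 to 0.875 m from the base axis. Payload 6.4 kg.
Tool frame: the origin (TCP) lies midway between the tips of the shut fingers; the grasp point (between the pads) lies 19 mm behind it; z points along the fingers, x is the direction in which the jaws open and shut, and the axes are right-handed (so a half turn about z gives the same grasp; the last joint's range is limited). The gripper opens to 88 mm and grips with 3 to 60 N. Pads are 18 mm wide; open, the fingers measure 123 mm over their backs; the gripper's body (75 mm by 187 mm) begins 45 mm behind the grasp point.
Start: joints at [1.04, 0.181, 1.607, -0, 1.354, -0.206], TCP at [0.183, 0.545, 0.239] pointing down, gripper open.
Joint ranges: [-2.99, 2.99], [-0.89, 2.07], [0.3, 2.58], [-1.14, 4.28], [0, 2.63], [-3.12, 3.12]. Speed limits (rad/s): [2.57, 2.57, 3.01, 3.14, 3.14, 3.14].

INTERFACE

Orientations are given as a unit quaternion [w, x, y, z].
In Python, from rig import readout, viewer, job gives the robot as it stands.
- The arm moves only by the shell command python3 -m creep 'ROWS' [OPENING] [FORCE]. ROWS is a JSON object of lists of equal length, an entry for each row: "translation": the shift along the tool's x, y, z in units of 30 mm (1.0 is 30 mm), a list of three; "spin": the turn about the tool's z in units of 5 degrees (1.0 is 5 degrees). A call has 1 to 10 rows; each row is the pose to reach, as a shift and turn from the pose measured when the call began, along the tool's axes at that moment; what a row does not reach only later rows make up. A row lasts 1/12 s, in which the tool goes at most 41.7 mm and 7.16 degrees, less where a joint would pass 70% of its speed; a pose out of reach is approached as far as the arm can. A call with a gripper value outside its range is refused whole. OPENING is the finger opening in mm, from 0 to 88.1, set as the call begins (- or left out, the last holds). The fingers move at their own pace and stop on an object; FORCE is the grip in N (left out, the last holds). Time passes only in rows, so rows that repeat a pose let the fingers close. It gives the time, the measured TCP pose, the force and the opening at its end, in the units of the state.
- readout.observe(): the state, without advancing time (a new reading comes with each control period).
- viewer.snapshot(name): name is "side" or "top" or "wrist"; returns the picture (400x640x3 uint8, red, green, blue); there is no depth.
- viewer.camera_model(name): a dict with "mtx" (3x3 intrinsics, pixels), "rvec" (rotation vector, rad) and "tvec" (3), from world to camera coordinates, as OpenCV has them; the wrist camera has in their place "mount" (4x4, takes a point from camera to tool coordinates, whose origin is the TCP and whose axes are the tool frame's). Camera axes: x right, y down, z forward; pixel columns grow to the right and rows downward; lengths in m; the calibration is good to about 2 mm. The wrist camera is an equidistant fisheye: a pixel r from the principal point sees the ray r / f radians off the axis. A picture is of the moment at which its call begins: read the wrist's pose just before it. camera_model takes no time and is no camera call.
- job.close_job(): hands the job in, once; it reports no verdict.
The state is a dict: "time_s": time; "joint_pos": joint angles; "dq": joint speeds; "joint_efforts": joint torques, N m; "tcp_pos": TCP position; "orientation": TCP orientation; "force": force on the tool from outside, world axes, zero at the start; "torque": the same for the moment, N m; "gripper_width": opening from 0.0 (shut) to 1.0 (fully open).
Only numpy, scipy, OpenCV 4.12 (cv2) and the standard library are available. Lean on these libraries where they do the work, as an engineer would, in place of code of your own. Each camera call takes 0.05 s, during which the arm holds its last target.

TASK

Squeeze the two upright tabs of the loose temperature logger so that its spring hook comes out, bring the hook sideways round the slim headed post of the pull-out sample tray, and let go so that the spring clamps the post between hook and nose with the logger standing flat on the tray. Then push the tray by its upright front plate fully home against its stop, with the logger still hooked on, and leave the white jar standing.

Things in the scene. Friction and masses are not known exactly. Their poses are not given: they have to be found in the camera images.
- logger_grip (a point): White oblong temperature logger, about 250 g, loose on the bench: case 120 mm long, 36 wide, 28 high, with two grey upright tabs on top. This point is fixed in the case, on its centre line, 51 mm above the underside, half-way between the tabs' outer faces at rest (each 32 mm off along x). x points to the nose and hook, y to the side on which the hook is open, z up.
- front_tab (a point): Centre of the fixed tab's front face: tab 8 mm thick (x), 30 wide, rising from the case top to 72 mm above the underside. 45 mm of free case top lies ahead of it, up to the nose. Axes as logger_grip.
- rear_tab (a point): Centre of the rear face of the sliding tab (the plunger, same size). Squeezing the outer faces of both tabs together along x (64 mm apart at rest, 40 fully squeezed, 56 with the post caught) pushes the hook out; the fingers shift the case back a little as they close.
- logger_nose (a point): Centre line of the logger's flat nose face, 15 mm above the underside, 77 mm ahead (+x) of logger_grip; same axes.
- hook (a point): Steel hook ahead of the nose, 10 to 20 mm above the underside. This point: inner face of its cross bar (8 mm thick, y -17 to 15 mm), on the centre line, 6 mm plus the plunger's value ahead of the nose. Side arm at y -17 to -9 mm; lip at y 10 to 15 mm, 5 mm back from the cross bar. Open towards +y between nose and lip: 25 mm fully out, 1 mm at rest.
- plunger (a joint): How far the logger's hook is out (m): 0 at rest, 0.024 fully out. The spring needs 6 N at 0 and 11 N fully out, and pulls the hook back when let go. With the post caught it reads about 0.008.
- post (a point): Slim steel post on the tray, 14 mm diameter, the only one with a wider head (24 mm diameter, underside 44 mm and top 54 mm above the deck). Point: its axis, 22 mm above the deck (deck 20 mm above the bench). x along the slide towards home, y left across the tray, z up. Flat deck reaches 45 mm from it in +x, 165 in -x, 78 in -y, 98 in +y.
- stub (a point): A thick plain stub on the tray, 28 mm diameter, 40 mm high, no head, 70 mm to +y of the post; not to be used. The point is its axis, half-way up. Same axes as the post.
- push_plate (a point): Centre of the upright aluminium plate at the tray's near end: 10 mm thick along x, 100 mm wide, from 20 to 65 mm above the bench, 200 mm to -x of the post; it stands 35 mm clear of the deck. Pushing it along +x slides the tray.
- tray (a joint): Tray travel (m): 0 pulled fully out, 0.09 fully home against the stop; starts between 0 and 0.03. About 6 N of friction; stays where it is left.
- jar: White jar, 54 mm diameter, 60 mm high, origin at the centre of its underside, z up its axis.
There are look-alikes about, which are no part of the job. There is more than one size of the part that bears logger_grip; the job needs the middle-sized.

How it is judged:
On the way, in this order (a step that is already met when the one before it is completed fails the run):
1. the logger, let go, stands on the tray with the post clamped between its hook and its nose (x of post in the frame of logger_nose between 0.004 and 0.01 m and y of post in the frame of logger_nose between -0.006 and 0.006 m and z of post in the frame of logger_nose between 0.003 and 0.011 m and angle between logger_nose's own z axis and vertical below 0.1 rad and value of joint plunger between 0.005 and 0.011 m and contact force between the fingers and logger below 0.2 N), for 0.2 s.
2. the tray is fully home (value of joint tray above 0.086 m), for 0.2 s.
At the end, for the whole second after the job is handed in: The tray is home (joint above 0.086 m) and at rest, the logger stands on the tray (within 4 mm of the deck, tilted less than 0.1 rad), and the post lies between nose and hook: its axis 4 to 10 mm ahead of the nose and within 6 mm of the centre line, the hook joint between 0.005 and 0.011 m (x of post in the frame of logger_nose between 0.004 and 0.01 m and y of post in the frame of logger_nose between -0.006 and 0.006 m and z of post in the frame of logger_nose between 0.003 and 0.011 m and angle between logger_nose's own z axis and vertical below 0.1 rad and value of joint plunger between 0.005 and 0.011 m and value of joint tray above 0.086 m and velocity of joint tray below 0.01 m/s and linear speed of logger below 0.02 m/s); the robot touches nothing.
It fails at once if the jar is knocked over (angle between jar's own z axis and vertical above 0.5 rad).
It also fails if it takes over 56 s, if anything falls off the work surface, if the arm or the gripper's body presses on something with over 40 N, if the wrist force passes 120 N, or if a joint passes its speed limit or range.

## Working session

There is one attempt and no reset: what is moved stays moved. The work goes in short steps, Python scripts to look and compute and a shell command to move; the robot and the scene stay as the last step left them, time stands still between calls to the robot, and variables do not carry over. Pictures are saved under pics/ and viewed, and the job is handed in when it is done.

```bash
ls; mkdir -p pics
cat > h.py <<'E'
import numpy as np, cv2
from rig import readout, viewer, job
def snap(n,f):
    im=viewer.snapshot(n); cv2.imwrite('pics/'+f,im[:,:,::-1]); return im
E
python3 - <<'E'
from h import *
s=readout.observe(); print(s)
for n in ('side','top','wrist'):
    snap(n,n+'0.png'); print(n,viewer.camera_model(n))
E
```

```text
pics
{'time_s': 0.0, 'joint_pos': array([ 1.03967416e+00,  1.81545626e-01,  1.60799187e+00, -1.12036464e-05,
        1.35379685e+00, -2.06317994e-01]), 'dq': array([ 0.00085796,  0.00046507, -0.00018512, -0.00049251, -0.00033888,
        0.00249327]), 'joint_efforts': array([-2.38847351e-04, -4.33854532e+01, -3.41852403e+01,  7.03140674e-02,
        3.84519249e-02, -1.45012232e-04]), 'tcp_pos': array([0.18321711, 0.54446772, 0.23781536]), 'orientation': array([ 3.57454858e-04,  8.12132965e-01,  5.83471755e-01, -7.94122093e-04]), 'force': array([-0.18234922,  0.23090444, -0.2035278 ]), 'torque': array([ 0.01903742, -0.01467829,  0.01928947]), 'gripper_width': 1.000600776157685}
side {'mtx': array([[388.46602836,   0.        , 324.38748647],
       [  0.        , 388.46602836, 194.84310087],
       [  0.        ,   0.        ,   1.        ]]), 'rvec': array([ 2.00348755, -0.88204319,  0.4445434 ]), 'tvec': array([-0.34111282,  0.2534053 ,  0.70519227])}
top {'mtx': array([[370.03460739,   0.        , 319.20663389],
       [  0.        , 370.03460739, 193.02997327],
       [  0.        ,   0.        ,   1.        ]]), 'rvec': array([ 2.04808749, -2.16851636,  0.22886209]), 'tvec': array([0.02096975, 0.48200641, 0.69577251])}
wrist {'mtx': array([[309.70691629,   0.        , 316.41724517],
       [  0.        , 309.70691629, 200.16266275],
       [  0.        ,   0.        ,   1.        ]]), 'mount': array([[ 9.99999990e-01,  1.40945771e-04,  1.66210859e-05,
        -2.21166813e-04],
       [-1.40291812e-04,  9.64006249e-01,  2.65879545e-01,
        -6.81053438e-02],
       [ 2.14517669e-05, -2.65879545e-01,  9.64006259e-01,
        -1.46020366e-01],
       [ 0.00000000e+00,  0.00000000e+00,  0.00000000e+00,
         1.00000000e+00]])}
```

View pics/side0.png

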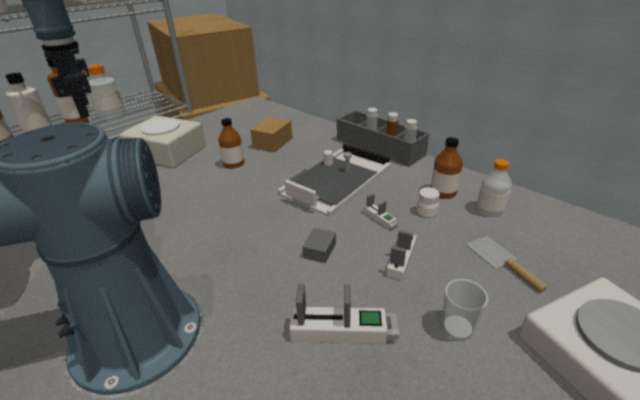

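View pics/top0.png

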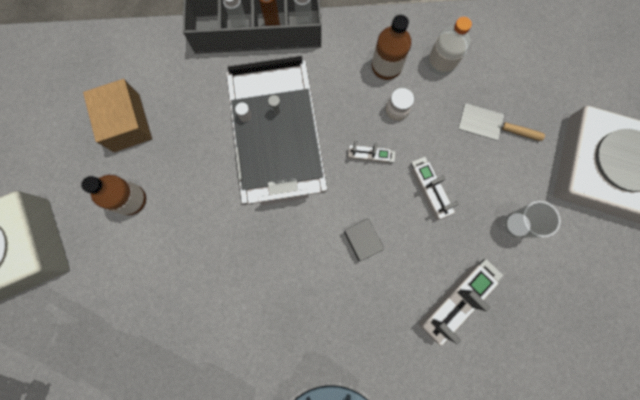

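View pics/wrist0.png

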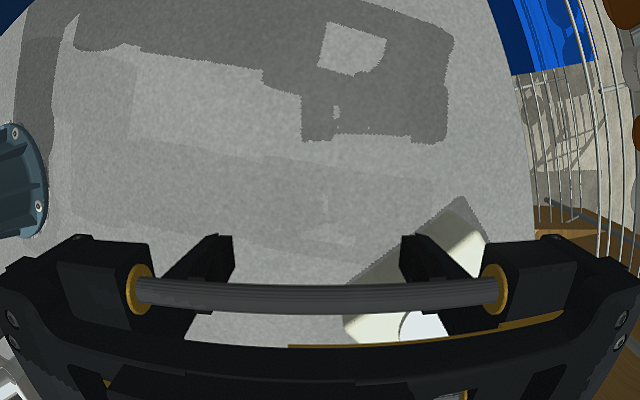

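The top view shows the middle-sized logger near (433,188), with its nose up-left near (419,160). The tray's post is near (274,102), the stub near (242,110), the plate near (283,187) and the jar at (401,102). Next I'll zoom in to measure them.

```bash
cat >> h.py <<'E'
def ray(n,uv):
    c=viewer.camera_model(n); R=cv2.Rodrigues(c['rvec'])[0]; t=c['tvec']
    p=np.linalg.inv(c['mtx'])@np.array([uv[0],uv[1],1.]); return -R.T@t, R.T@p
def plane(n,uv,z):
    o,d=ray(n,uv); return o+d*(z-o[2])/d[2]
def proj(n,P):
    c=viewer.camera_model(n); return cv2.projectPoints(np.array(P,float).reshape(-1,1,3),c['rvec'],c['tvec'],c['mtx'],None)[0].reshape(-1,2)
E
python3 - <<'E'
from h import *
a=cv2.imread('pics/top0.png')
cv2.imwrite('pics/top0a.png',cv2.resize(a[50:210,210:330],None,fx=5,fy=5,interpolation=cv2.INTER_CUBIC)[:600*2])
cv2.imwrite('pics/t_tray.png',cv2.resize(a[55:205,220:330],None,fx=4,fy=4,interpolation=cv2.INTER_CUBIC))
cv2.imwrite('pics/t_log.png',cv2.resize(a[130:230,380:480],None,fx=6,fy=6,interpolation=cv2.INTER_CUBIC))
b=cv2.imread('pics/side0.png')
cv2.imwrite('pics/s_tray.png',cv2.resize(b[130:220,270:400],None,fx=6,fy=6,interpolation=cv2.INTER_CUBIC))
cv2.imwrite('pics/s_log.png',cv2.resize(b[190:290,350:450],None,fx=6,fy=6,interpolation=cv2.INTER_CUBIC))
E
```

```text
(no output)
```

View pics/t_tray.png

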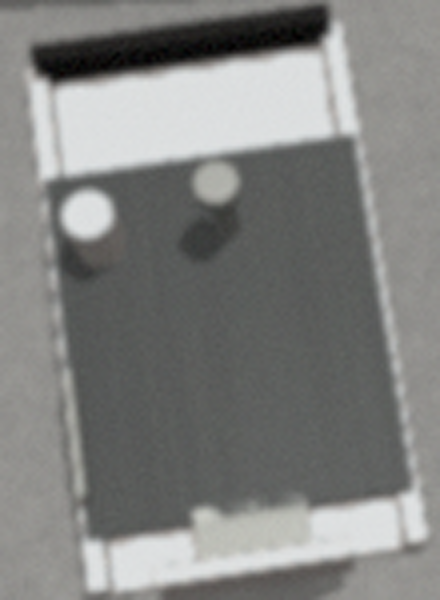

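View pics/t_log.png

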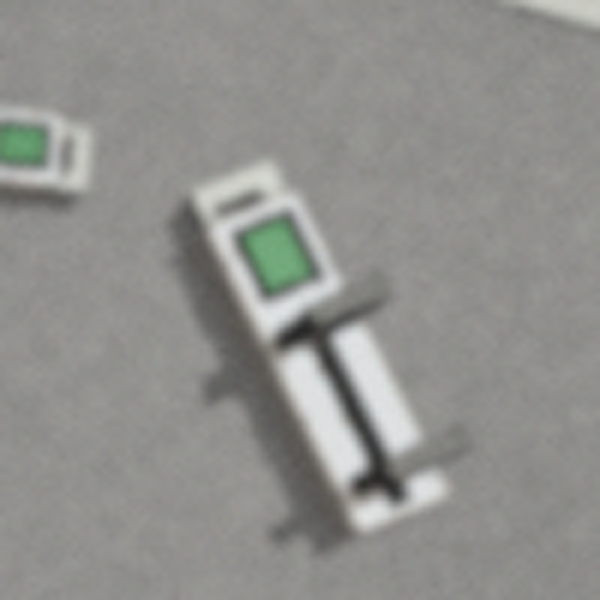

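View pics/s_tray.png

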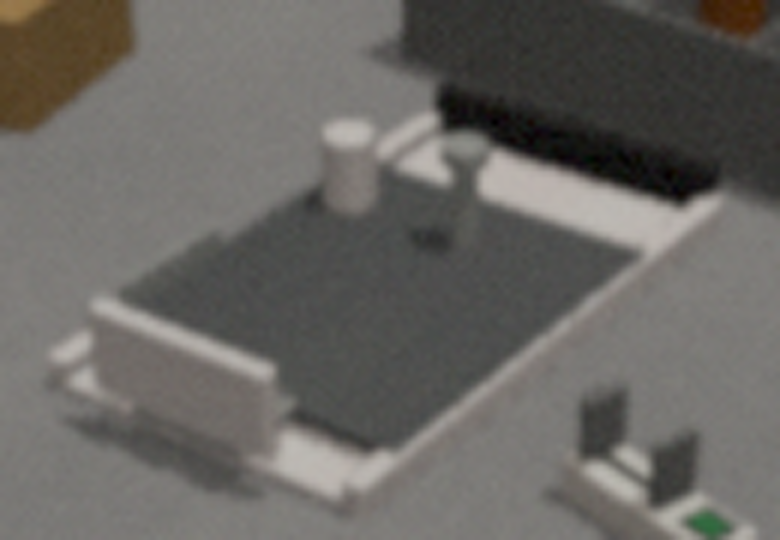

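View pics/s_log.png

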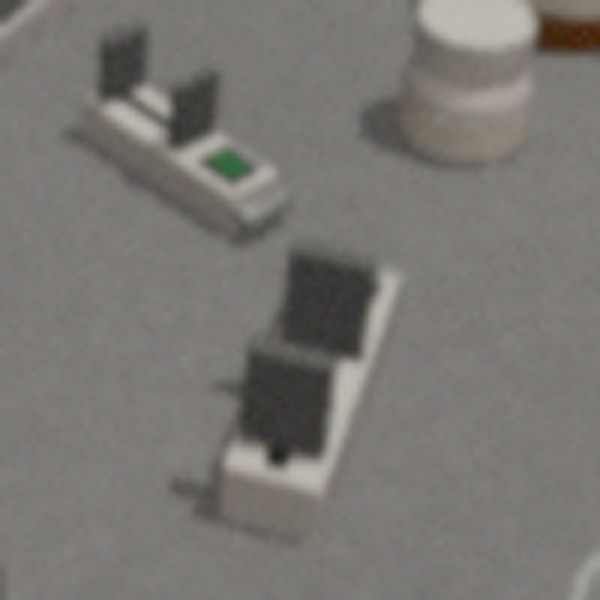

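Run:
```python
from h import *
np.set_printoptions(precision=4,suppress=True)
print('camtop',ray('top',(0,0))[0],'side',ray('side',(0,0))[0])
L=lambda x,y:(x/6+380,y/6+130)
for n,p,z in [('rearR',(450,490),.028),('rearL',(357,530),.024),('hookfl',(192,195),.02),('hookfr',(270,162),.02),('green',(278,254),.028)]:
    print(n,plane('top',L(*p),z))
T=lambda x,y:(x/4+220,y/4+55)
for n,p,z in [('posthead',(216,182),.074),('stubtop',(88,214),.06),('plate topL',(195,512),.065),('plate topR',(308,500),.065),('deckR far',(350,137),.02),('deckL far',(48,180),.02),('deckL near',(90,533),.02),('deckR near',(410,495),.02)]:
    print(n,plane('top',T(*p),z))
S=lambda x,y:(x/6+270,y/6+130)
for n,p,z in [('posthead',(467,148),.074),('stubtop',(350,133),.06),('plate topL',(95,300),.065),('plate topR',(275,370),.065),]:
    print('side',n,plane('side',S(*p),z))
print('jar', plane('top',(402,98),.06))
```

```text
camtop [ 0.3235 -0.0006  0.7824] side [-0.0842 -0.5656  0.5924]
rearR [ 0.4323 -0.2839  0.028 ]
rearL [ 0.4208 -0.2517  0.024 ]
hookfl [ 0.5448 -0.2093  0.02  ]
hookfr [ 0.5555 -0.2386  0.02  ]
green [ 0.5192 -0.2349  0.028 ]
posthead [0.679  0.0761 0.074 ]
stubtop [0.6718 0.1454 0.06  ]
plate topL [0.5058 0.093  0.065 ]
plate topR [0.5087 0.0364 0.065 ]
deckR far [0.729  0.0059 0.02  ]
deckL far [0.7128 0.1755 0.02  ]
deckL near [0.509  0.1547 0.02  ]
deckR near [ 0.52   -0.0156  0.02  ]
side posthead [0.6755 0.0717 0.074 ]
side stubtop [0.6704 0.1432 0.06  ]
side plate topL [0.474  0.1136 0.065 ]
side plate topR [0.4856 0.015  0.065 ]
jar [ 0.6759 -0.1929  0.06  ]
```

```bash
cat >> h.py <<'E'
from scipy.spatial.transform import Rotation as Ro
np.set_printoptions(precision=4,suppress=True)
def pose():
    s=readout.observe(); q=s['orientation']; return s['tcp_pos'],Ro.from_quat([q[1],q[2],q[3],q[0]]).as_matrix(),s
def goto(p,yaw=None):
    t,R,s=pose(); d=R.T@(np.array(p)-t)/.03
    y=np.arctan2(R[1,0],R[0,0]); sp=0 if yaw is None else np.degrees((y-yaw+np.pi)%(2*np.pi)-np.pi)/5
    print('t',round(s['time_s'],2),'tcp',t,'yaw',round(y,4),'w',s['gripper_width'],'F',s['force'],'\n shift',d.round(3),'spin',round(sp,3),'tiltz',R[:,2])
def wray(uv,t,R):
    c=viewer.camera_model('wrist'); K=c['mtx']; M=c['mount']
    v=np.array([uv[0]-K[0,2],uv[1]-K[1,2]]); r=np.hypot(*v); th=r/K[0,0]
    dc=np.array([*(v/max(r,1e-9)*np.sin(th)),np.cos(th)])
    return t+R@M[:3,3], R@M[:3,:3]@dc
def wplane(uv,z,t,R):
    o,d=wray(uv,t,R); return o+d*(z-o[2])/d[2]
def wproj(P,t,R):
    c=viewer.camera_model('wrist'); K=c['mtx']; M=c['mount']
    pc=M[:3,:3].T@(R.T@(np.array(P)-t)-M[:3,3]); a=np.hypot(pc[0],pc[1]); th=np.arctan2(a,pc[2])
    return K[:2,2]+K[0,0]*th*pc[:2]/a
E
python3 -c "
from h import *
goto((.464,-.2545,.20),.342)"
```

```text
t 0.15 tcp [0.1833 0.5446 0.238 ] yaw 1.246 w 0.9993160968937028 F [ 0.776   0.6623 -0.5745] 
 shift [-22.256  17.369   1.292] spin 10.359 tiltz [-0.0007 -0.0012 -1.    ]
```

```bash
python3 -m creep '{"translation":[[-22.2,17.4,0.5],[-22.2,17.4,0.5],[-22.2,17.4,0.5],[-22.2,17.4,0.5],[-22.2,17.4,0.5],[-22.2,17.4,0.5],[-22.2,17.4,0.5],[-22.2,17.4,0.5],[-22.2,17.4,0.5],[-22.2,17.4,0.5]],"spin":[1,2,3,4,5,6,7,8,9,10.36]}' 88
python3 -c "
from h import *
goto((.464,-.2545,.20),.342)"
```

```text
time_s: 0.98
tcp_pos: [0.3222, 0.1504, 0.2314]
orientation: [0.001, 0.986, 0.168, 0.0]
force: [1.0, 0.0, 0.2]
gripper_width: 1.001
t 0.98 tcp [0.3222 0.1504 0.2314] yaw 0.3384 w 1.000692024901739 F [1.0397 0.0363 0.2338] 
 shift [-0.022 14.3    1.061] spin -0.041 tiltz [ 0.0002 -0.001  -1.    ]
```

```bash
python3 -m creep '{"translation":[[0,14.3,1],[0,14.3,1],[0,14.3,1],[0,14.3,1],[0,14.3,1],[0,14.3,1],[0,14.3,1],[0,14.3,1],[0,14.3,1],[0,14.3,1]],"spin":[0,0,0,0,0,0,0,0,0,0]}'
python3 -m creep '{"translation":[[0,1,0],[0,1,0],[0,1,0]],"spin":[0,0,0]}'
python3 - <<'E'
from h import *
goto((.464,-.2545,.16),.342)
t,R,s=pose(); im=snap('wrist','w1.png'); np.savez('w1.npz',t=t,R=R)
E
```

```text
time_s: 1.82
tcp_pos: [0.4597, -0.2423, 0.2023]
orientation: [0.0, 0.986, 0.168, -0.0]
force: [0.1, 0.5, 0.4]
gripper_width: 0.999
time_s: 2.07
tcp_pos: [0.4693, -0.2718, 0.2014]
orientation: [-0.0, 0.986, 0.167, -0.001]
force: [0.0, 0.0, -0.3]
gripper_width: 0.997
t 2.07 tcp [ 0.4693 -0.2718  0.2014] yaw 0.3353 w 0.9973150440101274 F [ 0.0158  0.0211 -0.2622] 
 shift [ 0.023 -0.6    1.382] spin -0.077 tiltz [-0.0013  0.0007 -1.    ]
```

View pics/w1.png

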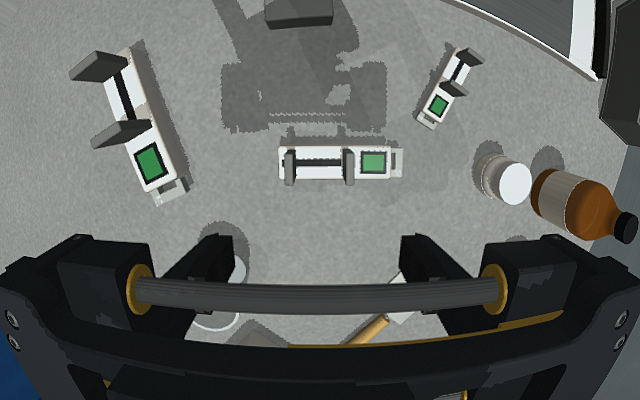

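The middle logger lies at (279..402, 147..180) with its nose to the right. I'll zoom in for its edges.

Run:
```python
from h import *
a=cv2.imread('pics/w1.png')
cv2.imwrite('pics/w1z.png',cv2.resize(a[125:205,265:415],None,fx=5.3333,fy=5.3333,interpolation=cv2.INTER_CUBIC))
```

```text
(no output)
```

View pics/w1z.png

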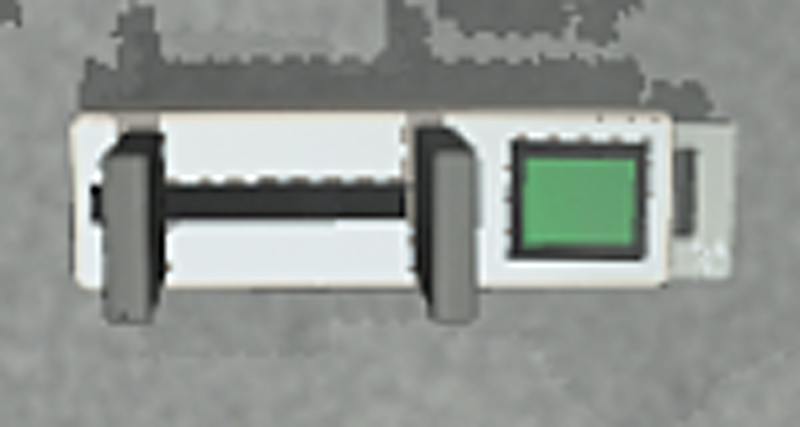

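Run:
```python
from h import *
d=np.load('w1.npz'); t,R=d['t'],d['R']
Z=lambda x,y:(x/5.3333+265,y/5.3333+125)
P={}
for n,p,z in [('r+',(72,112),.028),('n+',(672,112),.028),('n-',(670,288),.028),('r-',(75,288),.028),('rt1',(105,150),.072),('rt2',(107,322),.072),('ft1',(474,150),.072),('ft2',(477,322),.072),('rf1',(105,236),.072),('ff',(476,236),.072)]:
    P[n]=wplane(Z(*p),z,t,R); print(n,P[n])
print('len',np.linalg.norm(P['n+']-P['r+']),np.linalg.norm(P['n-']-P['r-']),'wid',np.linalg.norm(P['r+']-P['r-']),np.linalg.norm(P['n+']-P['n-']))
r=(P['r+']+P['r-'])/2;n=(P['n+']+P['n-'])/2; u=(n-r)/np.linalg.norm(n-r)
yaw=np.arctan2(u[1],u[0]); print('yaw',yaw,'grip from case',(r+n)/2-.017*u,'tabs',(P['rt1']+P['rt2']+P['ft1']+P['ft2'])/4,'tab len',np.linalg.norm(P['rt1']-P['ft1']),np.linalg.norm(P['rt1']-P['rt2']))
g=(r+n)/2-.017*u
goto((g[0],g[1],.1),yaw)
```

```text
r+ [ 0.4194 -0.2487  0.028 ]
n+ [ 0.5302 -0.2092  0.028 ]
n- [ 0.543  -0.2423  0.028 ]
r- [ 0.4307 -0.2818  0.028 ]
rt1 [ 0.4305 -0.2474  0.072 ]
rt2 [ 0.44   -0.2755  0.072 ]
ft1 [ 0.489  -0.2269  0.072 ]
ft2 [ 0.5    -0.2545  0.072 ]
rf1 [ 0.4351 -0.2613  0.072 ]
ff [ 0.4945 -0.2406  0.072 ]
len 0.11762786208325114 0.11902236094018587 wid 0.035003448480614055 0.03549613375606324
yaw 0.34058237993602525 grip from case [ 0.4648 -0.2512  0.028 ] tabs [ 0.4649 -0.2511  0.072 ] tab len 0.06198867485617524 0.029657600016536632
t 2.12 tcp [ 0.4691 -0.2704  0.2016] yaw 0.3367 w 0.9969594918960811 F [-0.0456  0.817  -0.829 ] 
 shift [ 0.079 -0.648  3.387] spin -0.044 tiltz [-0.0014  0.0009 -1.    ]
```

```bash
python3 -m creep '{"translation":[[0.08,-0.65,0],[0.08,-0.65,1],[0.08,-0.65,2],[0.08,-0.65,3],[0.08,-0.65,3.4],[0.08,-0.65,3.4],[0.08,-0.65,3.4]],"spin":[0,0,0,0,0,0,0]}' 88
python3 -c "
from h import *
goto((.4648,-.2512,.033),.3406)"
```

```text
time_s: 2.7
tcp_pos: [0.4648, -0.2502, 0.1]
orientation: [-0.001, 0.986, 0.168, -0.001]
force: [-0.2, -0.2, 0.2]
gripper_width: 0.997
t 2.7 tcp [ 0.4648 -0.2502  0.1   ] yaw 0.3377 w 0.9974947677332691 F [-0.1911 -0.2327  0.1798] 
 shift [-0.007  0.036  2.234] spin -0.034 tiltz [-0.0019  0.0015 -1.    ]
```

```bash
python3 -m creep '{"translation":[[0,0,0.6],[0,0,1.2],[0,0,1.8],[0,0,2.23],[0,0,2.23],[0,0,2.23]],"spin":[0,0,0,0,0,0]}' 88
python3 -m creep '{"translation":[[0,0,0],[0,0,0],[0,0,0],[0,0,0],[0,0,0],[0,0,0],[0,0,0],[0,0,0]],"spin":[0,0,0,0,0,0,0,0]}' 38 30
python3 - <<'E'
from h import *
goto((.4648,-.2512,.033),.3406)
t,R,s=pose(); im=snap('wrist','w2.png'); np.savez('w2.npz',t=t,R=R)
E
```

```text
time_s: 3.2
tcp_pos: [0.4655, -0.2506, 0.0346]
orientation: [-0.0, 0.986, 0.168, -0.0]
force: [0.6, -0.8, 0.5]
gripper_width: 0.998
time_s: 3.87
tcp_pos: [0.4669, -0.2512, 0.0357]
orientation: [0.001, 0.986, 0.168, 0.001]
force: [4.4, 2.9, 7.7]
gripper_width: 0.452
t 3.87 tcp [ 0.4669 -0.2512  0.0357] yaw 0.3379 w 0.45178073399255225 F [4.3762 2.8701 7.659 ] 
 shift [-0.067 -0.024  0.091] spin -0.031 tiltz [ 0.0022 -0.0011 -1.    ]
```

View pics/w2.png

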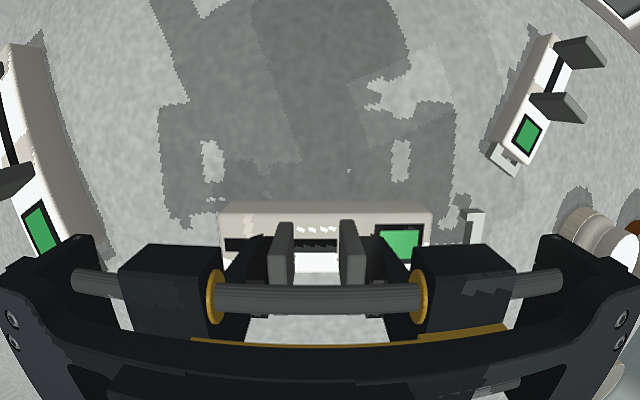

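```bash
python3 -m creep '{"translation":[[0,0,-0.5],[0,0,-1.5],[0,0,-2.7],[0,0,-3.9],[0,0,-3.9],[0,0,-3.9]],"spin":[0,0,0,0,0,0]}'
python3 - <<'E'
from h import *
goto((.604,.0263,.15),.102)
t,R,s=pose(); im=snap('wrist','w3.png'); np.savez('w3.npz',t=t,R=R)
snap('side','s3.png')
E
```

```text
time_s: 4.42
tcp_pos: [0.4671, -0.2517, 0.1541]
orientation: [0.002, 0.986, 0.168, 0.002]
force: [-0.4, 0.5, -3.3]
gripper_width: 0.448
t 4.42 tcp [ 0.4671 -0.2517  0.1541] yaw 0.338 w 0.4476753909369652 F [-0.4036  0.5481 -3.3038] 
 shift [ 7.378 -7.231  0.123] spin 2.705 tiltz [ 0.004  -0.0033 -1.    ]
```

View pics/w3.png

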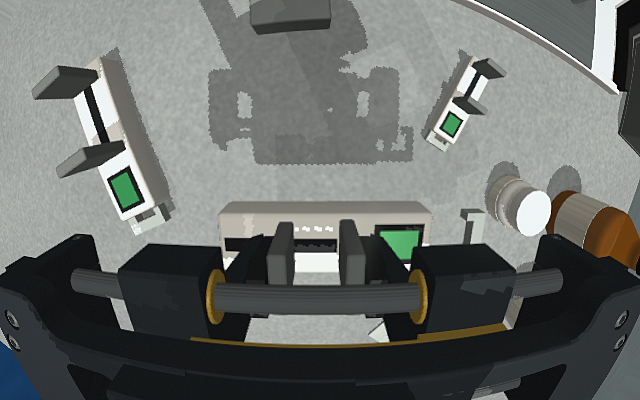

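View pics/s3.png

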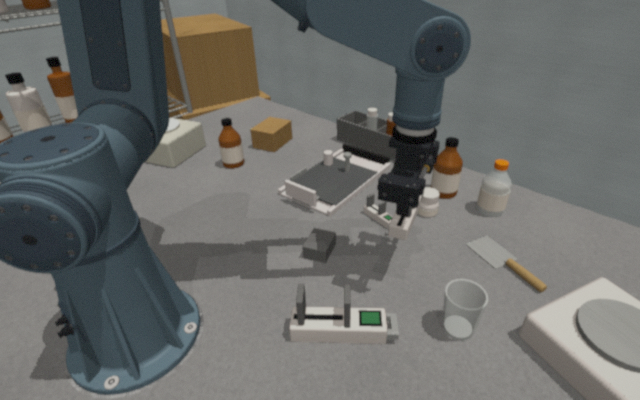

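Run:
```python
from h import *
d=np.load('w3.npz'); t,R=d['t'],d['R']
for n,p in [('n+top',(.065,-.018,.006)),('n+bot',(.065,-.018,.034)),('r+top',(-.055,-.018,.006)),('hook bar inner+y',(.095,-.015,.0145)),('bar outer',(.103,-.015,.0145)),('bar out bottom',(.103,-.015,.0245)),('lip back',(.09,-.015,.0145))]:
    print(n,wproj(t+R@np.array(p),t,R))
a=cv2.imread('pics/w3.png')
cv2.imwrite('pics/w3z.png',cv2.resize(a[190:270,340:500],None,fx=5,fy=5,interpolation=cv2.INTER_CUBIC))
cv2.imwrite('pics/w3y.png',cv2.resize(a[190:270,200:360],None,fx=5,fy=5,interpolation=cv2.INTER_CUBIC))
```

```text
n+top [435.9686 214.4826]
n+bot [420.1428 200.6969]
r+top [213.8792 214.6207]
hook bar inner+y [475.0803 214.2306]
bar outer [486.0008 214.0345]
bar out bottom [478.5216 209.2344]
lip back [468.0263 214.3497]
```

View pics/w3z.png

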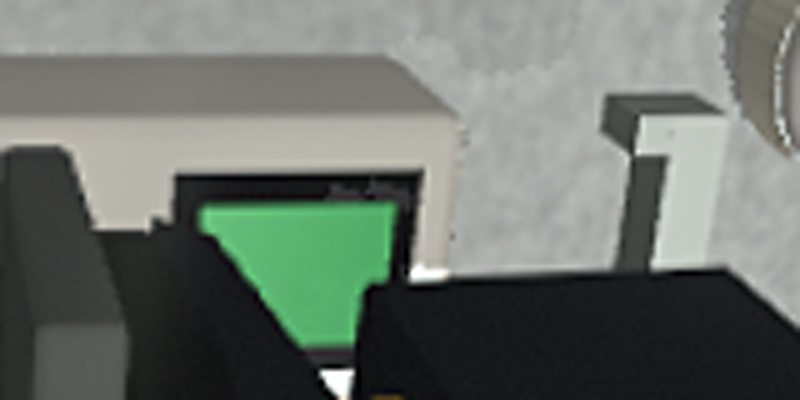

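View pics/w3y.png

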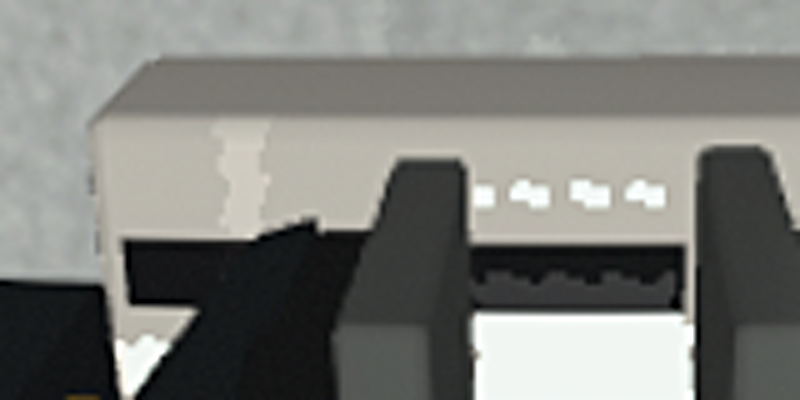

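```bash
python3 -m creep '{"translation":[[7.38,-7.23,0],[7.38,-7.23,0],[7.38,-7.23,0],[7.38,-7.23,0],[7.38,-7.23,0],[7.38,-7.23,0],[7.38,-7.23,0],[7.38,-7.23,0],[7.38,-7.23,0],[7.38,-7.23,0]],"spin":[0.5,1,1.5,2,2.7,2.7,2.7,2.7,2.7,2.7]}'
python3 - <<'E'
from h import *
goto((.604,.0263,.15),.102)
t,R,s=pose(); im=snap('wrist','w4.png'); np.savez('w4.npz',t=t,R=R)
E
```

```text
time_s: 5.35
tcp_pos: [0.6005, 0.0291, 0.1479]
orientation: [-0.001, 0.999, 0.052, -0.003]
force: [0.4, 0.0, -3.7]
gripper_width: 0.446
t 5.35 tcp [0.6005 0.0291 0.1479] yaw 0.1049 w 0.44588647244378815 F [ 0.4457  0.0052 -3.739 ] 
 shift [ 0.105  0.104 -0.071] spin 0.033 tiltz [-0.0064  0.0014 -1.    ]
```

View pics/w4.png

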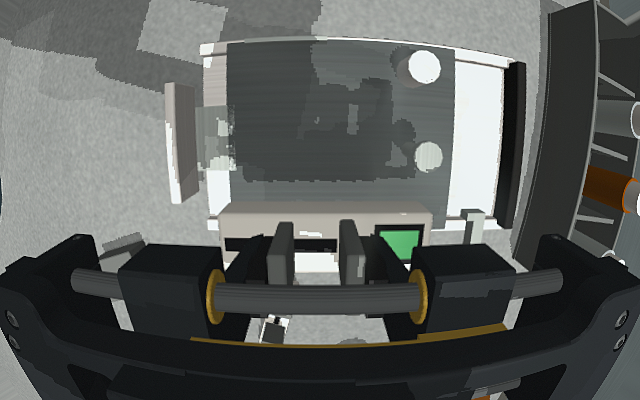

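The post head is at about (428,157), the stub top at (424,66), and the plate top edge runs from x 165 to 178 over rows 83 to 203. I'll fit these.

Run:
```python
from h import *
d=np.load('w4.npz'); t,R=d['t'],d['R']
a=cv2.imread('pics/w4.png'); g=cv2.cvtColor(a,cv2.COLOR_BGR2GRAY)
m=((g>150)).astype(np.uint8)
n,l,st,c=cv2.connectedComponentsWithStats(m[40:190,398:447])
C=[]
for i in range(1,n):
    if st[i,4]>200: print(st[i],c[i]+[398,40]); C.append(c[i]+[398,40])
C.sort(key=lambda x:x[1])
s=wplane(C[0],.06,t,R); p=wplane(C[1],.074,t,R); print('stub',s,'post',p,np.linalg.norm((s-p)[:2]),np.arctan2(*( -(s-p)[[0]],(s-p)[[1]])))
for q in [(166,83),(179,83),(172,203),(183,203)]: print(q,wplane(q,.065,t,R), ((wplane(q,.065,t,R)-p)[:2]@np.array([[.9948,-.1018],[.1018,.9948]])))
cv2.imwrite('pics/w4z.png',cv2.resize(a[30:240,350:540],None,fx=2.8,fy=2.8,interpolation=cv2.INTER_CUBIC))
```

```text
[  0   0  49   8 224] [426.8616  42.5223]
[ 10  10  33  34 852] [424.0869  66.3228]
[ 17 102  28  31 638] [428.0031 156.116 ]
stub [0.6715 0.1679 0.06  ] post [0.6664 0.1448 0.074 ] 0.023642088987917965 [-0.22]
(166, 83) [0.4713 0.1168 0.065 ] [-0.1969 -0.0081]
(179, 83) [0.4832 0.1167 0.065 ] [-0.1851 -0.0094]
(172, 203) [0.4802 0.0187 0.065 ] [-0.1981 -0.1065]
(183, 203) [0.4906 0.0199 0.065 ] [-0.1876 -0.1064]
```

View pics/w4z.png

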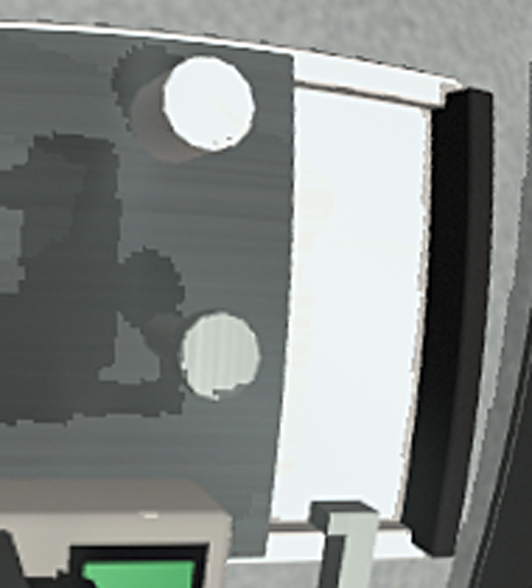

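Run:
```python
from h import *
d=np.load('w4.npz'); t,R=d['t'],d['R']
s=wplane((424.2,66.5),.06,t,R); p=wplane((428.9,157.1),.074,t,R); v=(s-p)[:2]
print('stub',s,'post',p,np.linalg.norm(v),'yaw',np.arctan2(-v[0],v[1]))
x=np.array([np.cos(.102),np.sin(.102)]);y=np.array([-x[1],x[0]])
for q in [(166,83),(172,203)]:
    w=(wplane(q,.065,t,R)-p)[:2]; print(w@x,w@y)
pc=p[:2]
for off in (-.04,0): 
    T=pc+x*(-.0125-.065)+y*off; print(off,T); goto((T[0],T[1],.065),.102)
```

```text
stub [0.6711 0.1478 0.06  ] post [0.6791 0.0784 0.074 ] 0.06980986003553333 yaw 0.11506492484202557
-0.20281366021343306 0.05929104961420599
-0.20396919692907872 -0.03914387087718708
-0.04 [0.6061 0.0308]
t 5.4 tcp [0.6005 0.0279 0.1483] yaw 0.1032 w 0.44553209758727086 F [-0.8843 -0.7555 -3.4936] 
 shift [ 0.209 -0.069  2.777] spin 0.014 tiltz [-0.0058  0.0012 -1.    ]
0 [0.602  0.0705]
t 5.4 tcp [0.6005 0.0279 0.1483] yaw 0.1032 w 0.44553209758727086 F [-0.8843 -0.7555 -3.4936] 
 shift [ 0.21  -1.403  2.78 ] spin 0.014 tiltz [-0.0058  0.0012 -1.    ]
```

```bash
python3 -m creep '{"translation":[[0.2,-0.05,0],[0.2,-0.05,0.7],[0.2,-0.05,1.6],[0.2,-0.05,2.3],[0.2,-0.05,2.6],[0.2,-0.05,2.6],[0.2,-0.05,2.6]],"spin":[0,0,0,0,0,0,0]}'
python3 - <<'E'
from h import *
t,R,s=pose(); im=snap('wrist','w5.png'); np.savez('w5.npz',t=t,R=R); snap('side','s5.png')
goto((.6061,.030,.057),.102)
a=cv2.imread('pics/w5.png'); cv2.imwrite('pics/w5z.png',cv2.resize(a[80:280,350:550],None,fx=3,fy=3,interpolation=cv2.INTER_CUBIC))
a=cv2.imread('pics/s5.png'); cv2.imwrite('pics/s5z.png',cv2.resize(a[130:230,270:420],None,fx=5,fy=5,interpolation=cv2.INTER_CUBIC))
E
```

```text
time_s: 5.98
tcp_pos: [0.6057, 0.0293, 0.0702]
orientation: [-0.001, 0.999, 0.051, -0.003]
force: [1.6, -0.1, -2.6]
gripper_width: 0.453
t 6.08 tcp [0.6071 0.0295 0.0719] yaw 0.1025 w 0.45042452333111277 F [-0.1639  0.472  -2.5015] 
 shift [-0.03  -0.019  0.497] spin 0.006 tiltz [-0.0033  0.0008 -1.    ]
```

View pics/w5z.png

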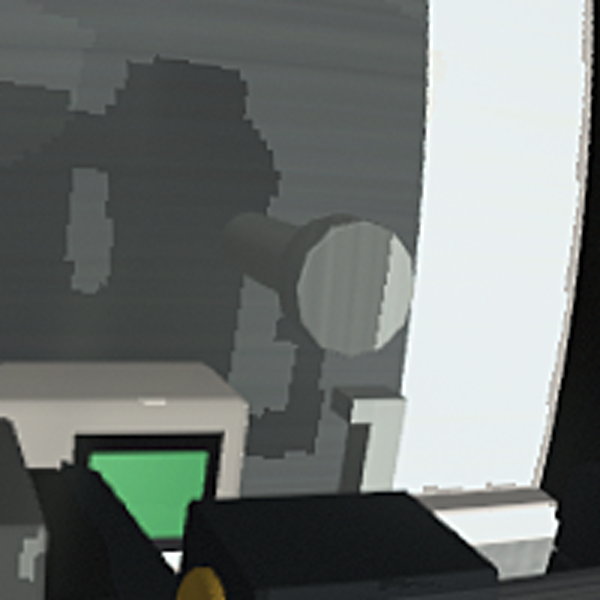

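View pics/s5z.png

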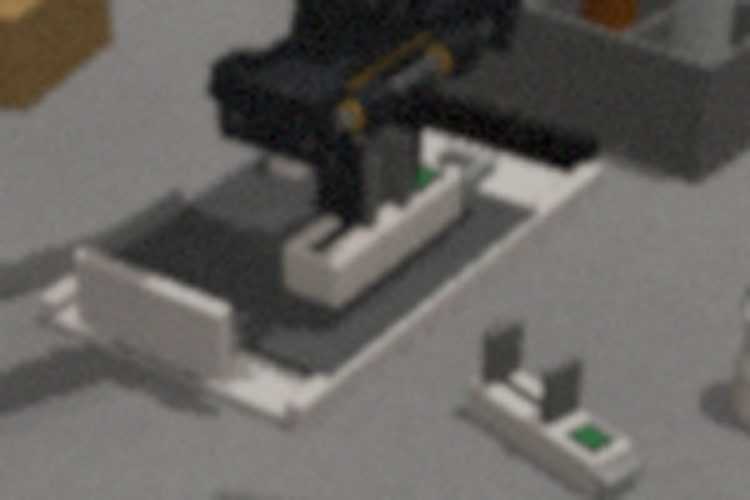

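Run:
```python
from h import *
d=np.load('w5.npz'); t,R=d['t'],d['R']
p=wplane((350+356/3,80+286/3),.074,t,R); print('post',p,'in tool',(R.T@(p-t))*1000)
# logger feats at height underside+28, +20
zu=t[2]-.0365
for n,q,z in [('nose+top',(432.3,214),zu+.028),('lip back',(467.3,215),zu+.02),('bar out',(485,214),zu+.02)]:
    w=wplane(q,z,t,R); print(n,(R.T@(w-t))*1000)
```

```text
post [0.6782 0.0789 0.074 ] in tool [ 77.1454 -41.9451  -4.2021]
nose+top [ 63.7074 -17.6125   8.1177]
lip back [ 90.4204 -14.1264  15.9367]
bar out [103.1729 -14.591   15.8543]
```

```bash
python3 -m creep '{"translation":[[0,0,0.2],[0,0,0.4],[0,0,0.4],[0,0,0.4]],"spin":[0,0,0,0]}'
python3 -m creep '{"translation":[[0,0,0.05],[0,0,0.1],[0,0,0.1]],"spin":[0,0,0]}'
```

```text
time_s: 6.42
tcp_pos: [0.6067, 0.0296, 0.0596]
orientation: [-0.001, 0.999, 0.051, -0.002]
force: [-0.6, -0.2, -3.5]
gripper_width: 0.45
time_s: 6.67
tcp_pos: [0.6065, 0.0297, 0.0563]
orientation: [-0.001, 0.999, 0.051, -0.002]
force: [0.9, -0.5, -2.5]
gripper_width: 0.447
```

```bash
python3 -m creep '{"translation":[[0,0,0.05],[0,0,0.05]],"spin":[0,0]}'
python3 -m creep '{"translation":[[0,0,0.05],[0,0,0.05]],"spin":[0,0]}'
```

```text
time_s: 6.83
tcp_pos: [0.607, 0.0298, 0.0558]
orientation: [-0.001, 0.999, 0.051, -0.002]
force: [-2.1, 0.9, 3.0]
gripper_width: 0.45
time_s: 7.0
tcp_pos: [0.6074, 0.0299, 0.0557]
orientation: [-0.0, 0.999, 0.052, -0.001]
force: [-4.2, 0.9, 7.6]
gripper_width: 0.452
```

```bash
python3 -m creep '{"translation":[[0,0,-0.08],[0,0,-0.08],[0,0,-0.08]],"spin":[0,0,0]}'
python3 - <<'E'
from h import *
t,R,s=pose(); im=snap('wrist','w6.png'); np.savez('w6.npz',t=t,R=R)
goto((.6061,.030,.057),.102)
a=cv2.imread('pics/w6.png'); cv2.imwrite('pics/w6z.png',cv2.resize(a[80:280,350:550],None,fx=3,fy=3,interpolation=cv2.INTER_CUBIC))
E
```

```text
time_s: 7.25
tcp_pos: [0.6076, 0.0298, 0.0581]
orientation: [-0.0, 0.999, 0.052, -0.001]
force: [0.5, 0.1, -2.7]
gripper_width: 0.449
t 7.3 tcp [0.6073 0.0298 0.0579] yaw 0.1032 w 0.4498521918289615 F [-0.4028  0.3119 -3.0929] 
 shift [-0.041 -0.011  0.03 ] spin 0.013 tiltz [-0.003   0.0007 -1.    ]
```

View pics/w6z.png

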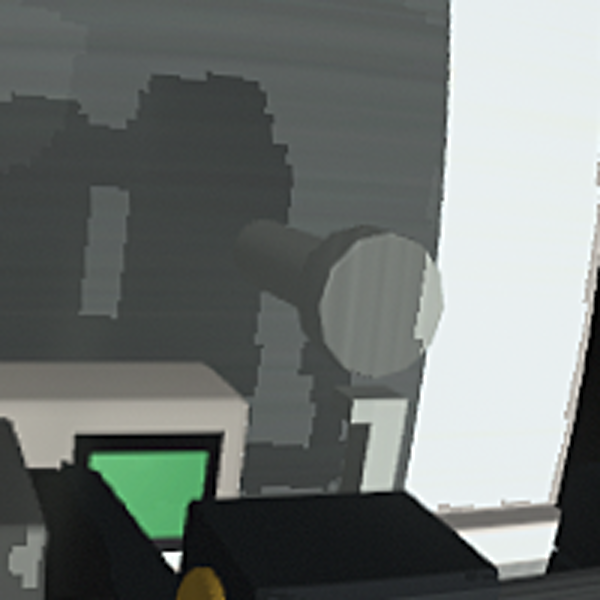

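Run:
```python
from h import *
d=np.load('w6.npz'); t,R=d['t'],d['R']
p=wplane((350+381/3,80+305/3),.074,t,R); print('post',p,'in tool',(R.T@(p-t))*1000)
```

```text
post [0.6787 0.0786 0.074 ] in tool [ 75.7396 -41.2036 -15.9989]
```

```bash
python3 -m creep '{"translation":[[-0.05,-0.2,0],[-0.05,-0.5,0],[-0.05,-0.8,0],[-0.05,-1.1,0],[-0.05,-1.25,0],[-0.05,-1.37,0],[-0.05,-1.37,0],[-0.05,-1.37,0]],"spin":[0,0,0,0,0,0,0,0]}'
python3 - <<'E'
from h import *
t,R,s=pose(); im=snap('wrist','w7.png'); np.savez('w7.npz',t=t,R=R)
p=np.array([.6787,.0786,.074]);print('post tool',R.T@(p-t)*1000, 'px pred',wproj(p,t,R)); goto(t)
a=cv2.imread('pics/w7.png'); cv2.imwrite('pics/w7z.png',cv2.resize(a[80:280,350:550],None,fx=3,fy=3,interpolation=cv2.INTER_CUBIC))
snap('side','s7.png');a=cv2.imread('pics/s7.png'); cv2.imwrite('pics/s7z.png',cv2.resize(a[130:230,270:420],None,fx=5,fy=5,interpolation=cv2.INTER_CUBIC))
E
```

```text
time_s: 7.97
tcp_pos: [0.6016, 0.0708, 0.058]
orientation: [-0.0, 0.999, 0.052, -0.001]
force: [-0.6, 0.1, -3.3]
gripper_width: 0.448
post tool [ 77.4347   0.2121 -16.2627] px pred [467.8953 261.4051]
t 8.02 tcp [0.6017 0.0705 0.058 ] yaw 0.1034 w 0.4507091354625365 F [ 0.4804  0.9412 -2.8155] 
 shift [-0.002 -0.009  0.001] spin 0 tiltz [-0.0029  0.0006 -1.    ]
```

View pics/w7z.png

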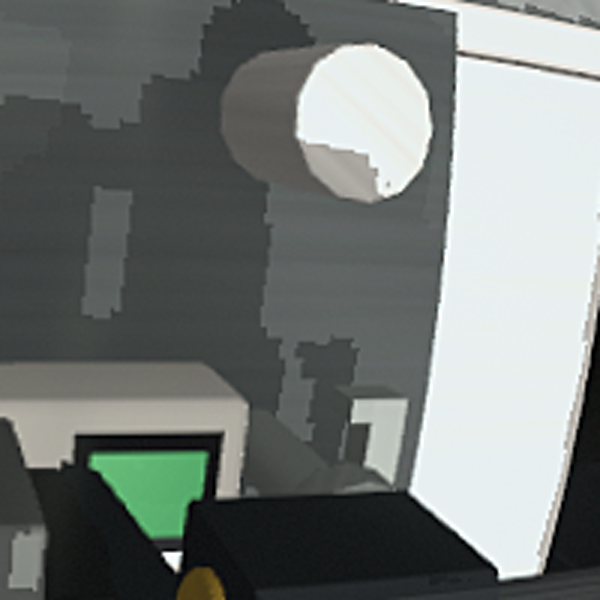

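View pics/s7z.png

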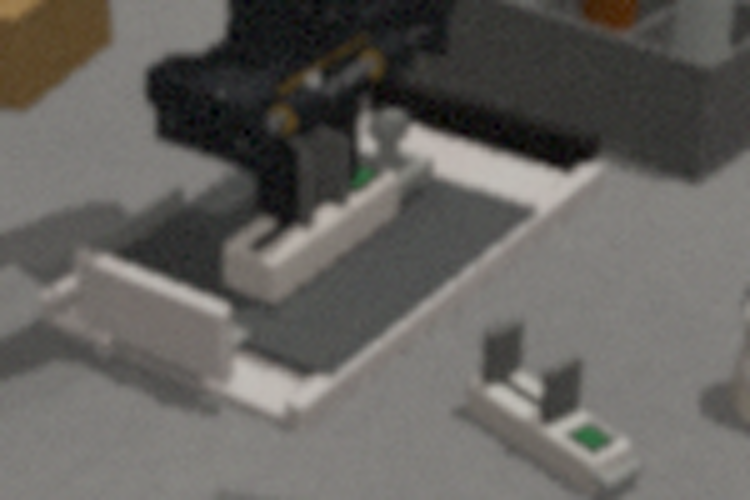

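```bash
python3 - <<'E'
from h import *
d=np.load('w7.npz'); t,R=d['t'],d['R']
s=wplane((350+366/3,80+122/3),.06,t,R); x=np.array([np.cos(.102),np.sin(.102)]);y=np.array([-x[1],x[0]])
print('stub',s,'post from stub',s[:2]-.07*y)
E
python3 -m creep '{"translation":[[-0.06,0,0],[-0.06,0,0.04],[-0.06,0,0.07],[-0.06,0,0.07]],"spin":[0,0,0,0]}'
```

```text
stub [0.6719 0.1481 0.06  ] post from stub [0.679  0.0785]
time_s: 8.4
tcp_pos: [0.5999, 0.0699, 0.0559]
orientation: [-0.0, 0.999, 0.051, -0.001]
force: [-0.1, -0.4, -2.8]
gripper_width: 0.449
```

```bash
python3 -m creep '{"translation":[[0,0,0.04],[0,0,0.04]],"spin":[0,0]}'
python3 -m creep '{"translation":[[0,0,0],[0,0,0],[0,0,0],[0,0,0],[0,0,0]],"spin":[0,0,0,0,0]}' 54
python3 - <<'E'
from h import *
t,R,s=pose(); im=snap('wrist','w8.png'); goto(t)
a=cv2.imread('pics/w8.png'); cv2.imwrite('pics/w8z.png',cv2.resize(a[180:280,200:500],None,fx=2.6,fy=2.6,interpolation=cv2.INTER_CUBIC))
E
```

```text
time_s: 8.57
tcp_pos: [0.6002, 0.07, 0.0557]
orientation: [-0.0, 0.999, 0.051, -0.001]
force: [-3.6, 0.7, 6.6]
gripper_width: 0.449
time_s: 8.98
tcp_pos: [0.6002, 0.0699, 0.0558]
orientation: [-0.0, 0.999, 0.051, -0.001]
force: [-2.4, -0.2, 0.1]
gripper_width: 0.616
t 9.03 tcp [0.6002 0.0699 0.0558] yaw 0.1027 w 0.6148979912278842 F [-1.9195 -0.5074  0.8455] 
 shift [-0.001  0.001  0.   ] spin 0 tiltz [-0.0026  0.0006 -1.    ]
```

View pics/w8z.png

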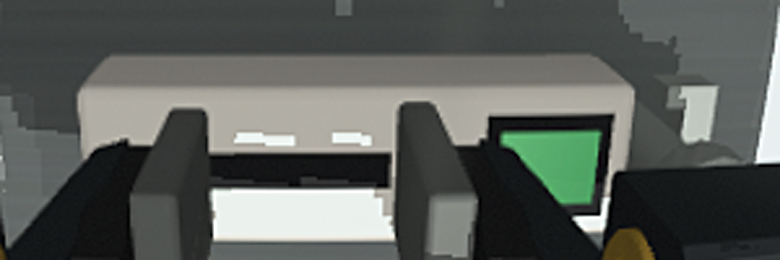

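```bash
python3 -m creep '{"translation":[[0,0,0],[0,0,0],[0,0,0],[0,0,0]],"spin":[0,0,0,0]}' 60
python3 -m creep '{"translation":[[0,0,0],[0,0,0],[0,0,0],[0,0,0],[0,0,0],[0,0,0]],"spin":[0,0,0,0,0,0]}' 80
python3 - <<'E'
from h import *
t,R,s=pose(); im=snap('wrist','w9.png'); goto(t); np.savez('w9.npz',t=t,R=R)
a=cv2.imread('pics/w9.png'); cv2.imwrite('pics/w9z.png',cv2.resize(a[180:280,200:500],None,fx=2.6,fy=2.6,interpolation=cv2.INTER_CUBIC))
snap('side','s9.png');a=cv2.imread('pics/s9.png'); cv2.imwrite('pics/s9z.png',cv2.resize(a[130:230,270:420],None,fx=5,fy=5,interpolation=cv2.INTER_CUBIC))
E
```

```text
time_s: 9.37
tcp_pos: [0.6006, 0.0699, 0.056]
orientation: [-0.0, 0.999, 0.051, -0.001]
force: [-0.6, 0.6, -0.4]
gripper_width: 0.677
time_s: 9.87
tcp_pos: [0.6005, 0.0699, 0.056]
orientation: [-0.0, 0.999, 0.051, -0.001]
force: [-0.9, 0.4, -1.2]
gripper_width: 0.907
t 9.92 tcp [0.6005 0.0699 0.056 ] yaw 0.1026 w 0.9096037507080773 F [ 0.4887  0.1257 -0.4196] 
 shift [ 0.  0. -0.] spin 0 tiltz [-0.0019  0.0006 -1.    ]
```

View pics/w9z.png

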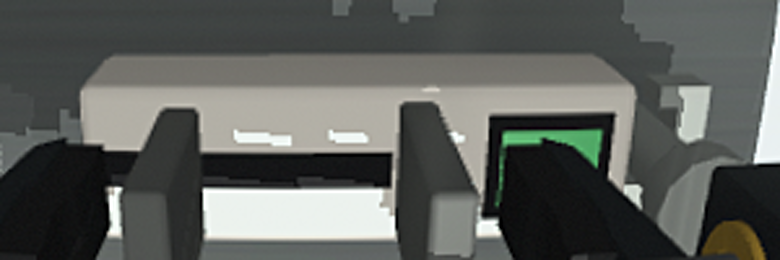

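View pics/s9z.png

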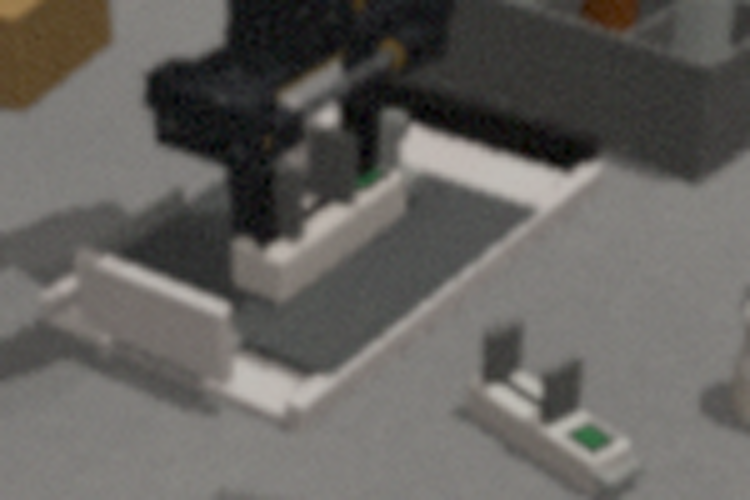

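Both fingers are clear of the tabs, so I'll lift straight up and look.

```bash
python3 -m creep '{"translation":[[0,0,-0.5],[0,0,-1.5],[0,0,-2.7],[0,0,-3.9],[0,0,-4.5],[0,0,-4.5],[0,0,-4.5]],"spin":[0,0,0,0,0,0,0]}'
python3 - <<'E'
from h import *
t,R,s=pose(); im=snap('wrist','w10.png'); goto(t); np.savez('w10.npz',t=t,R=R)
a=cv2.imread('pics/w10.png'); cv2.imwrite('pics/w10z.png',cv2.resize(a[60:300,160:540],None,fx=2.1,fy=2.1,interpolation=cv2.INTER_CUBIC))
E
```

```text
time_s: 10.55
tcp_pos: [0.6015, 0.0698, 0.1922]
orientation: [-0.0, 0.999, 0.051, 0.0]
force: [-0.7, 0.1, -0.6]
gripper_width: 0.906
t 10.6 tcp [0.6004 0.0699 0.1904] yaw 0.1026 w 0.9071979303552352 F [-0.242   0.2923 -0.1673] 
 shift [ 0.037  0.006 -0.061] spin 0 tiltz [-0.0024  0.0007 -1.    ]
```

View pics/w10z.png

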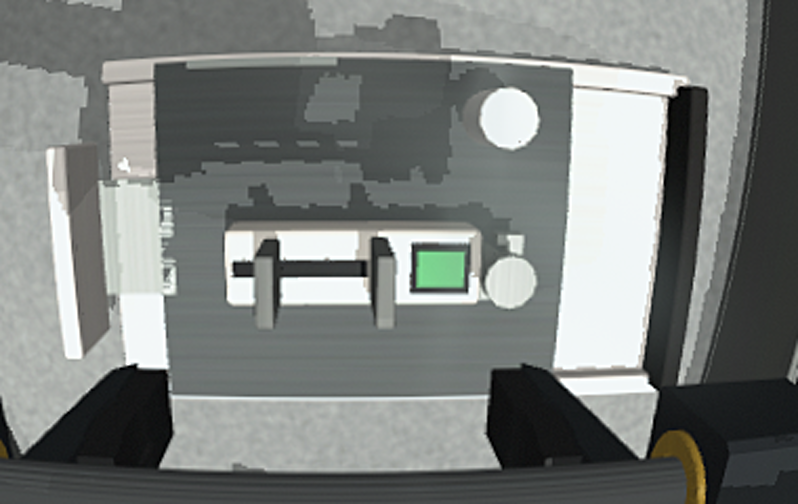

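Run:
```python
from h import *
d=np.load('w10.npz'); t,R=d['t'],d['R']
Z=lambda x,y:(x/2.1+160,y/2.1+60)
W=lambda p,z: wplane(Z(*p),z,t,R)[:2]
n=(W((480,234),.048)+W((480,304),.048))/2; r=(W((225,232),.048)+W((227,304),.048))/2; p=W((510,282),.074)
u=(n-r);L=np.linalg.norm(u);u/=L; v=np.array([-u[1],u[0]])
print('len',L,'yaw',np.arctan2(u[1],u[0]),'post in nose',(p-n)@u,(p-n)@v,p)
a=W((265,327),.092);b=W((390,327),.092);print('tab outer sep',np.linalg.norm(W((255,290),.092)-W((394,290),.092)))
for q in [(47,150),(67,357)]: print('plate near top',W(q,.065))
x=np.array([np.cos(.102),np.sin(.102)]);y=np.array([-x[1],x[0]])
c=p-.2*x+.01*y-.035*x   # TCP pre-push
print(c); goto((c[0],c[1],.19),.102+np.pi/2)
```

```text
len 0.11817112965191909 yaw 0.09978218398270375 post in nose 0.0073472949879834016 0.0006555822196759624 [0.6793 0.0784]
tab outer sep 0.054702238558581605
plate near top [0.4712 0.1158]
plate near top [0.4818 0.0189]
[0.4445 0.0645]
t 10.6 tcp [0.6004 0.0699 0.1904] yaw 0.1026 w 0.9071979303552352 F [-0.242   0.2923 -0.1673] 
 shift [-5.187 -0.353  0.024] spin -17.993 tiltz [-0.0024  0.0007 -1.    ]
```

```bash
python3 -m creep '{"translation":[[-1,-0.3,0],[-2,-0.3,0],[-3,-0.3,0],[-4,-0.3,0],[-5,-0.3,0],[-5.3,-0.3,0],[-5.3,-0.3,0],[-5.3,-0.3,0],[-5.3,-0.3,0],[-5.3,-0.3,0]],"spin":[-1.4,-2.8,-4.2,-5.6,-7,-8.4,-9.8,-11.2,-12.6,-14]}' 0 20
python3 -c "
from h import *
goto((.437,.063,.12),.102+np.pi/2)"
```

```text
time_s: 11.43
tcp_pos: [0.4397, 0.0627, 0.1886]
orientation: [-0.002, 0.787, 0.617, -0.002]
force: [-0.2, 0.1, -0.1]
gripper_width: 0.173
t 11.43 tcp [0.4397 0.0627 0.1886] yaw 1.3303 w 0.1729629378371183 F [-0.1612  0.104  -0.0615] 
 shift [-0.01  -0.076  2.286] spin -3.925 tiltz [-0.0065  0.0012 -1.    ]
```

```bash
python3 -m creep '{"translation":[[0,-0.1,0],[0,-0.2,0],[0,-0.2,0.5],[0,-0.2,1.2],[0,-0.2,2.3],[0,-0.2,2.3],[0,-0.2,2.3]],"spin":[-1.4,-2.8,-3.9,-3.9,-3.9,-3.9,-3.9]}' 0
python3 - <<'E'
from h import *
t,R,s=pose(); snap('wrist','w11.png'); snap('top','t11.png'); goto((.433,.063,.033),.102+np.pi/2)
E
```

```text
time_s: 12.02
tcp_pos: [0.4306, 0.0645, 0.1171]
orientation: [-0.006, 0.671, 0.741, -0.004]
force: [0.3, 0.1, 0.9]
gripper_width: 0.008
t 12.12 tcp [0.4335 0.0642 0.12  ] yaw 1.6706 w 0.006651335802183878 F [-0.929  -0.0034  0.1433] 
 shift [-0.042 -0.002  2.901] spin -0.025 tiltz [-0.0071  0.0012 -1.    ]
```

View pics/w11.png

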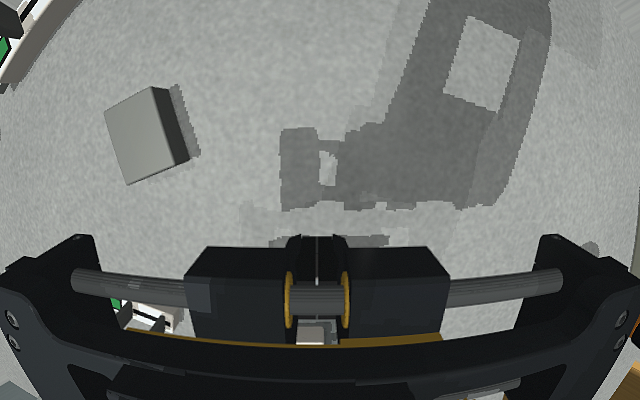

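```bash
python3 -m creep '{"translation":[[0,0,0.7],[0,0,1.6],[0,0,2.4],[0,0,2.9],[0,0,2.9],[0,0,2.9]],"spin":[0,0,0,0,0,0]}'
python3 -m creep '{"translation":[[0,0.3,0],[0,0.6,0],[0,0.8,0],[0,1.0,0],[0,1.1,0],[0,1.2,0],[0,1.2,0]],"spin":[0,0,0,0,0,0,0]}'
```

```text
time_s: 12.62
tcp_pos: [0.4335, 0.0642, 0.0338]
orientation: [-0.003, 0.671, 0.741, -0.002]
force: [0.2, -1.1, -0.2]
gripper_width: 0.006
time_s: 13.2
tcp_pos: [0.4691, 0.0679, 0.0335]
orientation: [-0.003, 0.671, 0.742, -0.002]
force: [-2.8, 0.2, 2.9]
gripper_width: 0.009
```

```bash
python3 -m creep '{"translation":[[0,0.1,0],[0,0.2,0],[0,0.3,0],[0,0.4,0],[0,0.5,0],[0,0.6,0],[0,0.7,0],[0,0.8,0],[0,0.9,0],[0,1.0,0]],"spin":[0,0,0,0,0,0,0,0,0,0]}'
python3 - <<'E'
from h import *
snap('side','s12.png'); a=cv2.imread('pics/s12.png'); cv2.imwrite('pics/s12z.png',cv2.resize(a[110:230,250:420],None,fx=4.5,fy=4.5,interpolation=cv2.INTER_CUBIC))
E
```

```text
time_s: 14.03
tcp_pos: [0.4979, 0.071, 0.0331]
orientation: [-0.004, 0.671, 0.742, -0.003]
force: [-6.3, -1.2, 5.5]
gripper_width: 0.004
```

View pics/s12z.png

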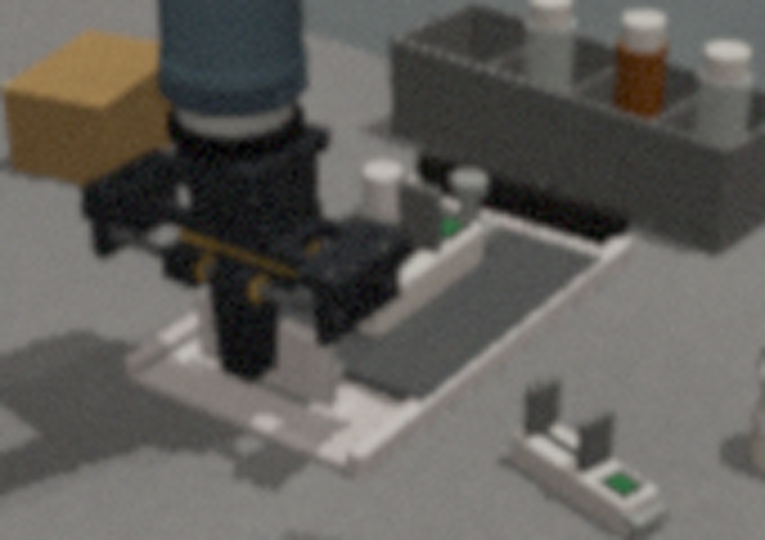

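```bash
python3 -m creep '{"translation":[[0,0.1,0],[0,0.2,0],[0,0.3,0],[0,0.4,0],[0,0.5,0],[0,0.6,0],[0,0.7,0],[0,0.8,0],[0,0.9,0],[0,1.0,0]],"spin":[0,0,0,0,0,0,0,0,0,0]}'
python3 -m creep '{"translation":[[0,0.08,0],[0,0.16,0],[0,0.24,0],[0,0.32,0]],"spin":[0,0,0,0]}'
```

```text
time_s: 14.92
tcp_pos: [0.5246, 0.074, 0.0323]
orientation: [-0.007, 0.67, 0.742, -0.006]
force: [-25.6, -5.4, 21.0]
gripper_width: 0.007
time_s: 15.25
tcp_pos: [0.524, 0.0745, 0.0304]
orientation: [-0.016, 0.67, 0.742, -0.015]
force: [-45.0, -9.4, 33.2]
gripper_width: 0.007
```

```bash
python3 -m creep '{"translation":[[0,-0.1,-0.05],[0,-0.4,-0.1],[0,-0.8,-0.2],[0,-1.2,-1],[0,-1.2,-2.5],[0,-1.2,-4],[0,-1.2,-5],[0,-1.2,-5]],"spin":[0,0,0,0,0,0,0,0]}'
python3 -m creep '{"translation":[[0,-1,-1],[0,-3,-1.5],[0,-3,-1.5],[0,-3,-1.5],[0,-3,-1.5]],"spin":[0,0,0,0,0]}'
python3 - <<'E'
from h import *
t,R,s=pose(); goto(t)
snap('side','s13.png'); a=cv2.imread('pics/s13.png'); cv2.imwrite('pics/s13z.png',cv2.resize(a[110:230,250:420],None,fx=4.5,fy=4.5,interpolation=cv2.INTER_CUBIC))
snap('top','t13.png'); a=cv2.imread('pics/t13.png'); cv2.imwrite('pics/t13z.png',cv2.resize(a[20:220,200:440],None,fx=3,fy=3,interpolation=cv2.INTER_CUBIC))
E
```

```text
time_s: 15.92
tcp_pos: [0.5002, 0.0706, 0.1903]
orientation: [-0.009, 0.67, 0.743, -0.01]
force: [1.6, 0.1, 0.6]
gripper_width: 0.005
time_s: 16.33
tcp_pos: [0.4123, 0.0614, 0.2383]
orientation: [-0.008, 0.67, 0.742, -0.008]
force: [0.4, -0.5, 0.0]
gripper_width: 0.004
t 16.33 tcp [0.4123 0.0614 0.2383] yaw 1.6737 w 0.0039009130765255188 F [ 0.4283 -0.5238  0.0164] 
 shift [0. 0. 0.] spin 0 tiltz [-0.0223 -0.002  -0.9997]
```

View pics/s13z.png

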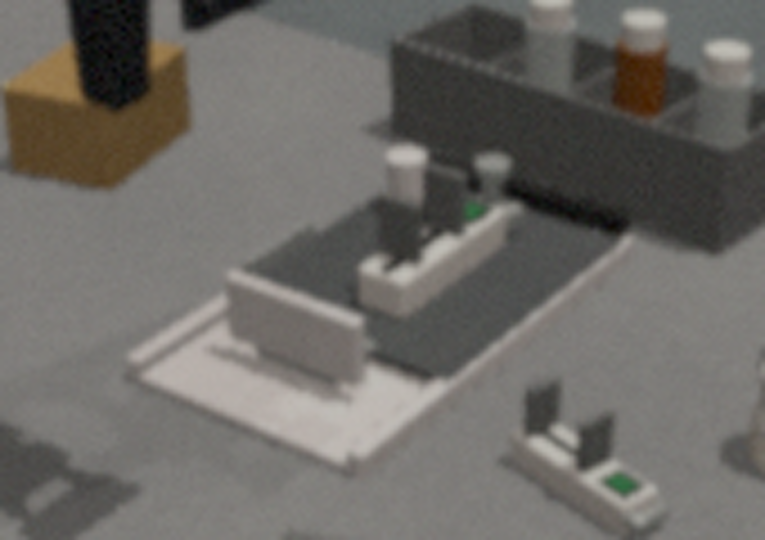

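View pics/t13z.png

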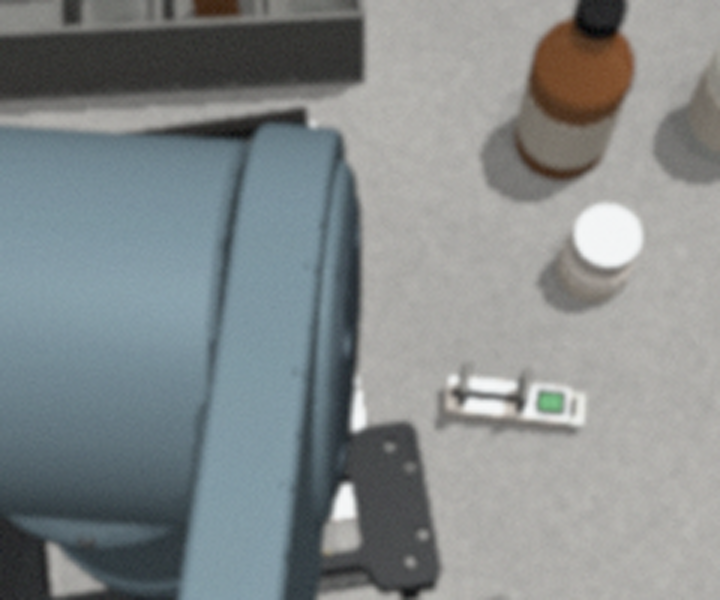

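```bash
python3 -m creep '{"translation":[[-9,-1,-1],[-9,-1,-1],[-9,-1,-1],[-9,-1,-1],[-9,-1,-1],[-9,-1,-1],[-9,-1,-1],[-9,-1,-1]],"spin":[0,0,0,0,0,0,0,0]}'
python3 - <<'E'
from h import *
t,R,s=pose(); goto(t)
snap('top','t14.png'); a=cv2.imread('pics/t14.png'); cv2.imwrite('pics/t14z.png',cv2.resize(a[50:210,220:380],None,fx=3.75,fy=3.75,interpolation=cv2.INTER_CUBIC))
E
```

```text
time_s: 17.1
tcp_pos: [0.4119, -0.2153, 0.2679]
orientation: [-0.008, 0.671, 0.741, -0.009]
force: [-0.6, -0.8, -0.0]
gripper_width: 0.003
t 17.1 tcp [ 0.4119 -0.2153  0.2679] yaw 1.669 w 0.0033877383222027427 F [-0.5562 -0.7578 -0.0259] 
 shift [0. 0. 0.] spin 0 tiltz [-0.0244 -0.0033 -0.9997]
```

View pics/t14z.png

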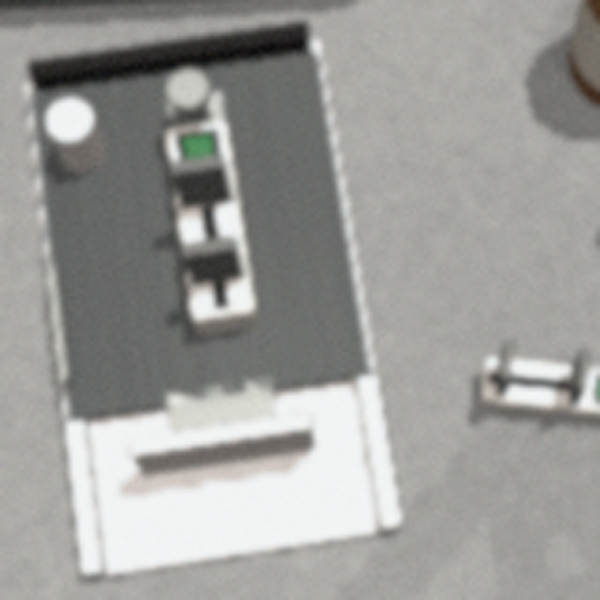

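Run:
```python
from h import *
Z=lambda x,y:(x/3.75+220,y/3.75+50)
W=lambda p,z: plane('top',Z(*p),z)[:2]
x=np.array([np.cos(.102),np.sin(.102)]);y=np.array([-x[1],x[0]])
p=W((188,90),.074); s=W((71,120),.06); print('post',p,'travel',(p-np.array([.679,.0761]))@x,'stub travel',(s-np.array([.6718,.1454]))@x)
n=(W((165,133),.048)+W((230,124),.048))/2; r=(W((190,325),.048)+W((255,317),.048))/2
u=n-r;L=np.linalg.norm(u);u/=L;v=np.array([-u[1],u[0]]);print(L,np.arctan2(u[1],u[0]),(p-n)@u,(p-n)@v)
# stop near face in earlier picture and now (z~.02)
T=lambda q:plane('top',(q[0]/4+220,q[1]/4+55),.02)[:2]
print('start: deck far edge vs stop near, mid', (T((200,62))-T((205,158)))@x, 'white frame far')
```

```text
post [0.7399 0.0823] travel 0.0612552165865458 stub travel 0.061742925828626796
0.1193232067940621 0.0878712664067529 0.009690780687253585 0.0009165951021763132
start: deck far edge vs stop near, mid 0.05925411969118031 white frame far
```

```bash
python3 -c "
from h import *
goto((.665,.070,.21),.102)"
```

```text
t 17.15 tcp [ 0.4117 -0.2128  0.2673] yaw 1.6698 w 0.006909702114758753 F [-0.1228  0.7883 -0.7964] 
 shift [8.543 9.377 1.688] spin 17.966 tiltz [-0.0251 -0.0012 -0.9997]
```

```bash
python3 -m creep '{"translation":[[8.5,9.4,1.2],[8.5,9.4,1.2],[8.5,9.4,1.2],[8.5,9.4,1.2],[8.5,9.4,1.2],[8.5,9.4,1.2],[8.5,9.4,1.2],[8.5,9.4,1.2],[8.5,9.4,1.2],[8.5,9.4,1.2]],"spin":[1.4,2.8,4.2,5.6,7,8.4,9.8,11.2,12.6,14]}'
python3 -c "
from h import *
goto((.665,.070,.21),.102)"
```

```text
time_s: 17.98
tcp_pos: [0.667, 0.0734, 0.2227]
orientation: [-0.003, 0.968, 0.249, -0.013]
force: [0.5, 0.1, 0.7]
gripper_width: 0.009
t 17.98 tcp [0.667  0.0734 0.2227] yaw 0.503 w 0.008708407025494358 F [0.4848 0.065  0.6816] 
 shift [-0.104  0.071  0.424] spin 4.595 tiltz [-0.0266 -0.0002 -0.9996]
```

```bash
python3 -m creep '{"translation":[[0,0,0],[0,0,0.2],[0,0,0.4],[0,0,0.4],[0,0,0.4]],"spin":[1.4,2.8,4.2,4.6,4.6]}'
python3 - <<'E'
from h import *
t,R,s=pose(); im=snap('wrist','w15.png'); goto(t); np.savez('w15.npz',t=t,R=R)
a=cv2.imread('pics/w15.png'); cv2.imwrite('pics/w15z.png',cv2.resize(a[60:300,160:540],None,fx=2.1,fy=2.1,interpolation=cv2.INTER_CUBIC))
E
```

```text
time_s: 18.4
tcp_pos: [0.666, 0.0754, 0.2086]
orientation: [-0.001, 0.999, 0.051, -0.015]
force: [0.0, 0.3, 0.2]
gripper_width: 0.004
t 18.45 tcp [0.6662 0.075  0.2092] yaw 0.1042 w 0.0033861753431099974 F [-0.5525  0.0874  0.0068] 
 shift [-0.007 -0.012  0.022] spin 0 tiltz [-0.0284  0.0002 -0.9996]
```

View pics/w15z.png

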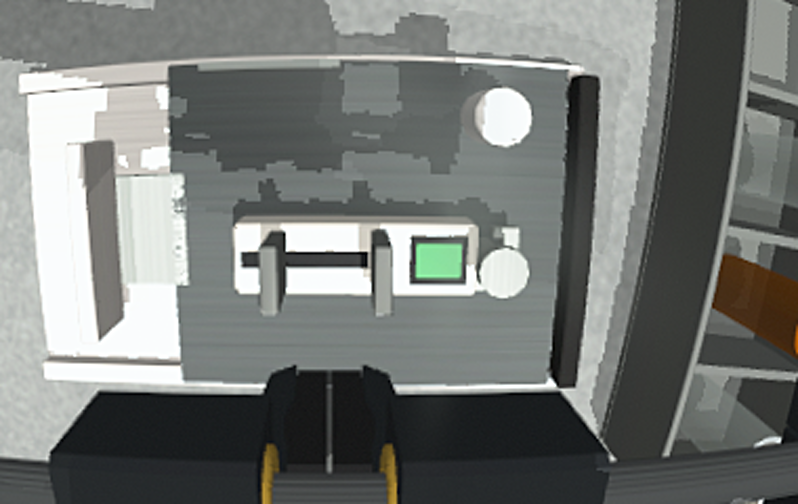

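Run:
```python
from h import *
d=np.load('w15.npz'); t,R=d['t'],d['R']
Z=lambda x,y:(x/2.1+160,y/2.1+60)
W=lambda p,z: wplane(Z(*p),z,t,R)[:2]
n=(W((476,225),.048)+W((476,294),.048))/2; r=(W((235,224),.048)+W((235,294),.048))/2; p=W((504,273),.074)
u=(n-r);L=np.linalg.norm(u);u/=L; v=np.array([-u[1],u[0]])
x=np.array([np.cos(.102),np.sin(.102)])
print('len',L,'yaw',np.arctan2(u[1],u[0]),'post in nose',(p-n)@u,(p-n)@v,p,'travel',(p-[.6793,.0784])@x)
print('tabs',np.linalg.norm(W((259,280),.092)-W((392,280),.092)), 'deck +x from post', (W((557,300),.02)-p)@x)
```

```text
len 0.11769443776414545 yaw 0.10817003625850491 post in nose 0.0079534062290892 -0.00032200876311510424 [0.7407 0.0847] travel 0.061677408450448126
tabs 0.055630637782644814 deck +x from post 0.04540041592810162
```

```bash
python3 -m creep '{"translation":[[0,0,0],[0,0,0],[0,0,0]],"spin":[0,0,0]}'; python3 -c "
from rig import job; print(job.close_job())"
```

```text
time_s: 18.7
tcp_pos: [0.6662, 0.0754, 0.2092]
orientation: [-0.001, 0.999, 0.053, -0.014]
force: [0.2, -0.9, 0.0]
gripper_width: 0.008
the job is handed in; nothing more can be done
None
```

I hooked the middle-sized logger onto the slim headed post, let it go flat on the tray, and pushed the tray home by its front plate. I handed the job in at about 18.7 s; no verdict was reported.

**Last wrist-camera checks:**
- **Post position:** its axis is 8.0 mm ahead of the nose and 0.3 mm off the centre line.
- **Clamp:** the tab outer faces are 55.6 mm apart, so the hook is out by about 8 mm, as it should be with the post caught.
- **Tray:** it travelled about 61.5 mm, and the deck edge meets the black stop with no visible gap.
- **Jar:** it was still standing in the last top view that showed it.
- **Arm:** it was clear of everything when I handed in.

**Points of doubt:**
- The coarser top view put the post 9.7 mm ahead of the nose, near the 10 mm limit. I trusted the closer wrist view, where the same measurement read 7.3 mm before the push.
- The tray's joint value could not be read directly. I judged it home from the stall against the stop and from the pictures.
- At the stop the wrist read about 45 N horizontally, plus 33 N upward that I did not trace. That is well under the 120 N wrist limit, and I backed off at once.

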